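# Lock the control box's cover with its quarter-turn fastener

### The job

The white cover panel of the grey control box stands ajar: press it fully shut with your fingertips. Then set a fingertip in the slot of the blue fastener on it and turn it a quarter turn clockwise (seen from above), all the way to its stop, so that the panel is locked. Do not lift the panel open further or turn the fastener before the panel is shut, leave everything else standing where it is, and finish with the hand clear.

Things in the scene. Friction and masses are not known exactly. Their poses are not given: they have to be found in the camera images.
- case: grey control box fixed to the bench, 200 (x) x 180 (y) x 75 mm high without its cover; origin under its centre on the bench; its -x side, with two round sockets, is the front and faces roughly to the robot, the cover's hinge runs along y at the far (+x) top edge. Its place and yaw (within 0.35 rad) vary
- panel_hinge (a point): middle of the hinge line of the cover, at x = +100, y = 0, z = 79 mm in the box's frame. The axes of this point turn with the cover: -x runs from the hinge to the cover's front edge, z is square to the cover. The cover is a white plate 200 x 180 x 8 mm; this point lies half-way through its thickness
- panel (a joint): opening angle of the cover in rad: 0 = shut flat, positive = front edge raised; starts at 0.2 to 0.4. Its stiff hinge stays where it is left; pressing it shut at the fastener takes 2 to 6 N
- slot_floor (a point): on the fastener's turning axis, on the floor of its slot; 130 mm from the hinge line towards the front, 8 mm above the hinge point's plane (87 mm above the bench when shut). Slot: right across the disc, 30 mm wide, 84 mm long (ends closed by the collar), 13 mm deep, with a yellow floor. It lies along this point's y axis; the axes turn with the fastener, z is square to the cover
- collar_top (a point): on the fastener's axis, level with the top of the black collar, 22 mm above the hinge point's plane (101 mm above the bench when shut). The fastener is a blue disc, 84 mm diameter, its top 1 mm below, inside this collar (98 mm outside, 84 mm inside), which is fixed to the cover. Pressing on the disc's and collar's front part, clear of the slot, shuts the cover. Axes: the cover's
- cam (a joint): turn of the fastener in rad, growing clockwise from above: 0 = unlocked, slot parallel to the hinge line; 1.571 = locked, at its stop, slot pointing to the hinge (and the red mark on the cover). Starts at 0 to 0.15. Friction 0.12 N m; stays where it is left. Turned, its tongue locks the cover under a keeper in the box; if turned first, the cover cannot shut
- beaker: bystander: clear 50 ml beaker, 45 mm wide, 52 mm high, near the box's left side; origin under its centre
- bottle_drop: bystander: small amber flask, 35 mm wide, 72 mm high, near the box's right side; origin under its centre
- tape_roll: bystander: roll of beige tape lying flat, 98 mm wide, 20 mm high; origin under its centre
- bottle_clear_2: bystander: clear bottle with blue cap, 56 mm wide, 102 mm high; origin under its centre
- bottle_red_2: bystander: amber bottle with red cap, 43 mm wide, 84 mm high; origin under its centre

How it is judged:
By the outcome, as a careful person would: the job done as asked, in the order asked, and still so for the second after the job is handed in, with the robot touching nothing.
It also fails if it takes over 42 s, if anything falls off the work surface, if the arm or the gripper's body presses on something with over 40 N, if the wrist force passes 120 N, or if a joint passes its speed limit or range.

### The arm

A 6-joint arm with a two-finger parallel gripper is mounted at the origin on a cart in front of the work surface, level with it; the furniture and walls round the work are solid. World frame = base frame: x ahead of the robot, y to its left, z up, the work surface at z = 0. Lengths are in m, angles in degrees, forces in N, time in s.
With the tool pointing down it reaches from about 0.25 to 0.725 m from the base axis. Payload 9.7 kg.
Tool frame: the origin (TCP) lies at the very end of the fingers, on their centre line; the grasp point (between the pads) lies 19 mm behind it (bot.hold_point_z is the distance from the TCP to the grasp point, in m); z points along the fingers, y is the line along which they close (so a half turn about z gives the same grasp; the last joint's range is limited). The gripper opens to 85 mm and grips with 20 to 120 N. Pads are 22 mm wide; open, the fingers measure 114 mm over their backs; the gripper's body (76 mm by 85 mm) begins 54 mm behind the grasp point. The pads swing forward as they close: fully open they stand 13 mm farther back than shut.
Start: joints at [75.401, 4.979, 10.078, 95.1, 0, 90], TCP at [0.139, 0.532, 0.231] pointing down, gripper open.
Joint ranges: [-179.16, 179.16], [-48.56, 103.87], [-65.8, 70.77], [-126.05, 130.52], [-82.76, 87.17], [-180, 180]. Speed limits (degrees/s): [127.2, 127.2, 147.25, 180, 180, 180].

### API

Orientations are given as [roll, pitch, yaw] about the fixed x, y, z axes, in that order (R = Rz(yaw) Ry(pitch) Rx(roll)).
In Python, from workcell import bot gives the robot as it stands.
- The arm moves only by the tool play_rows, never from a script. Its argument "targets" is a list of rows, each an object with "grip": the closure in counts, from 0 (fully open) to 255 (shut); "linear": the shift along the world's x, y, z in cm, a list of three; "delta_rot": the turn, a rotation vector about the world's x, y, z in rad, a list of three. A call has 1 to 10 rows; each row is the pose to reach, as a shift and turn from the pose commanded when the call began; what a row does not reach only later rows make up. A row lasts 1/10 s, in which the tool goes at most 50 mm and 8.59 degrees, less where a joint would pass 70% of its speed; a pose out of reach is approached as far as the arm can. A call with a gripper value outside its range is refused whole. The fingers move at their own pace and stop on an object; "force" is the grip in N (left out, the last holds). Time passes only in rows, so rows that repeat a pose let the fingers close. It gives the time, the measured TCP pose, the force, the opening and the grip force at its end, in the units of the state.
- bot.get_obs(): the state, without advancing time (a new reading comes with each control period).
- bot.camera(name): name is "side" or "top" or "wrist"; returns a dict with "color" (400x640x3 uint8, red, green, blue), "range_z" (400x640 float32, m along the optical axis (not along the pixel's ray), 0 where there is no reading), "fov_y" (degrees; the focal length in pixels is half the picture's height over the tangent of half this angle, whatever the lens; pixels are square), "cx", "cy" (the principal point, pixels), "world_to_cam" (4x4, takes a point from world to camera coordinates). Camera axes: x right, y up, looking along -z (the intrinsics and any distortion apply to the point x, -y, -z); pixel columns grow to the right and rows downward; lengths in m; the calibration is good to about 2 mm. A picture is of the moment at which its call begins.
- bot.job_done(): hands the job in; it is judged then, once.
Trained networks look in a picture, given as the dict that the camera call returned (one of the last four; its "shot" number tells which), for a name from the list of things; names that differ only in an ending like _2 or _b are one class to them, and where a whole thing is asked for, a point or a joint stands for the part that bears it (a point fixed in the world has none). Each returns a list of dicts, best first, with "conf" (0 to 1); they miss things now and then, are a little off and sometimes report something else, mostly with a low value. They report only what shows in the picture. A call takes as long as a camera call.
- bot.search_frame(picture, target): "box" ([left, top, right, bottom] in pixels, round what is visible of it).
- bot.trace(picture, target): "pixels" (400x640 bool, what is visible of it) and "box" ([left, top, right, bottom] in pixels, round what is visible of it).
- bot.pinpoint(picture, target): "pixel" ([column, row] in pixels: a listed point, or the origin of a listed thing).
The state is a dict: "time": time; "q": joint angles; "qd": joint speeds; "joint_efforts": joint torques, N m; "ee_pos": TCP position; "tcp_rot": TCP orientation; "wrist_force": force on the tool from outside, world axes, zero at the start; "torque": the same for the moment, N m; "opening": finger opening in m; "grasp_force": force on a finger pad.
Only numpy, scipy, OpenCV 4.12 (cv2) and the standard library are available. Lean on these libraries where they do the work, as an engineer would, in place of code of your own. Each camera call takes 0.05 s, during which the arm holds its last target. There are 200 camera calls.

## Working session

There is one attempt and no reset: what is moved stays moved. The work goes in short steps, Python scripts to look and compute and a tool call to move; the robot and the scene stay as the last step left them, time stands still between calls to the robot, and variables do not carry over. Pictures are saved under pics/ and viewed, at most 10 in all, crops included, and the job is handed in when it is done.

Besides the shell and the picture viewer there is one more tool, called after ">>>" by a JSON object that holds its "method" and its "body". play_rows: Moves the arm, as the interface text tells. Its arguments: {"type":"object","properties":{"targets":{"type":"array","items":{"type":"object","properties":{"grip":{"type":"number"},"linear":{"type":"array","items":{"type":"number"}},"delta_rot":{"type":"array","items":{"type":"number"}}}}},"force":{"type":"number"}},"required":["targets"]}

```bash
mkdir -p pics
cat > h.py <<'E'
import numpy as np, cv2
from workcell import bot
def deproj(p,u,v,z=None):
    f=200/np.tan(np.radians(p["fov_y"]/2)); u=np.asarray(u,float);v=np.asarray(v,float)
    if z is None: z=p["range_z"][v.round().astype(int),u.round().astype(int)]
    c=np.stack([(u-p["cx"])/f*z,-(v-p["cy"])/f*z,-z,np.ones_like(z)],-1)
    return (c@np.linalg.inv(p["world_to_cam"]).T)[...,:3]
def save(p,n): cv2.imwrite(f"pics/{n}.png",p["color"][...,::-1])
E
python3 - <<'E'
from h import *
for n in ["top","side"]:
    p=bot.camera(n); save(p,n+"0")
    print(n,[k for k in p], np.linalg.inv(p["world_to_cam"])[:3,3].round(3))
    for t in ["panel_hinge","slot_floor","collar_top","case"]:
        for d in bot.pinpoint(p,t)[:1]:
            u,v=d["pixel"]; print(t,np.round(d["pixel"],1),round(d["conf"],2),deproj(p,u,v).round(4))
    for t in ["beaker","bottle_drop","tape_roll","bottle_clear_2","bottle_red_2"]:
        for d in bot.search_frame(p,t)[:2]:
            b=d["box"]; print(t,np.round(b),round(d["conf"],2),deproj(p,(b[0]+b[2])/2,(b[1]+b[3])/2).round(3))
    r=bot.trace(p,"panel_hinge")
    if r:
        v,u=np.nonzero(r[0]["pixels"]); X=deproj(p,u,v); 
        A=np.c_[X[:,:2],np.ones(len(X))]
        w=np.ones(len(X),bool)
        for i in range(8):
            c=np.linalg.lstsq(A[w],X[w,2],rcond=None)[0]; e=X[:,2]-A@c; w=abs(e)<max(.003,np.median(abs(e)))
        print("plane",c.round(4),w.mean(),"angle",np.arctan(np.hypot(*c[:2])),"yaw",np.degrees(np.arctan2(-c[1],-c[0])))
s=bot.get_obs();print(s)
E
```

```text
top ['color', 'range_z', 'fov_y', 'cx', 'cy', 'world_to_cam', 'shot'] [0.303 0.221 1.214]
panel_hinge [309.3 178.2] 0.75 [0.5844 0.2728 0.0882]
slot_floor [315.1 217.7] 0.9 [0.479  0.2587 0.1387]
collar_top [316.4 218.4] 0.96 [0.4776 0.2558 0.1372]
beaker [249. 231. 271. 250.] 0.53 [ 0.446  0.405 -0.001]
bottle_drop [361. 189. 373. 204.] 0.61 [0.544 0.132 0.05 ]
bottle_drop [237. 163. 252. 189.] 0.47 [0.6   0.435 0.062]
tape_roll [426. 163. 462. 202.] 0.68 [ 0.585 -0.071 -0.001]
bottle_clear_2 [192. 222. 216. 247.] 0.75 [0.454 0.529 0.075]
bottle_red_2 [237. 166. 249. 190.] 0.61 [0.595 0.439 0.064]
plane [-0.4323 -0.0256  0.3464] 0.63016157989228 angle 0.4086814169584994 yaw 3.3930322178680954
side ['color', 'range_z', 'fov_y', 'cx', 'cy', 'world_to_cam', 'shot'] [ 0.303 -0.464  0.699]
panel_hinge [357.3 208.5] 0.74 [0.5898 0.2551 0.0846]
collar_top [311.8 190.2] 0.91 [0.4925 0.2841 0.1369]
case [314.5 239. ] 0.67 [0.4884 0.2585 0.016 ]
bottle_drop [350. 250. 366. 284.] 0.86 [0.544 0.12  0.044]
tape_roll [388. 320. 444. 373.] 0.9 [ 0.591 -0.063  0.002]
bottle_clear_2 [266. 144. 290. 
[... 153 characters left out ...]
1422595568953 yaw 3.158290860799808
{'time': 1.1, 'q': array([7.54013642e+01, 4.98001853e+00, 1.00794433e+01, 9.51005666e+01,
       5.26412772e-04, 8.99996825e+01]), 'qd': array([ 0.03259792, -0.09662058, -0.12402709, -0.00937809,  0.0115108 ,
       -0.02580669]), 'joint_efforts': array([ 2.77131551e-05, -5.20104182e+01,  4.64863837e+01,  1.67381499e-03,
        1.13172971e-04, -1.44974102e-06]), 'ee_pos': array([0.1386223 , 0.53224155, 0.23128442]), 'tcp_rot': array([-1.79998858e+02, -5.26419099e-04,  1.65401682e+02]), 'wrist_force': array([-0.39166776,  0.67776944, -0.90124094]), 'torque': array([ 0.00854071, -0.0039432 , -0.03033723]), 'grasp_force': 0.0, 'opening': 0.08550819032057279}
```

Run:
```python
import cv2
a=cv2.imread("pics/top0.png")[140:270,180:400]; b=cv2.imread("pics/side0.png")[120:300,220:440]
a=cv2.resize(a,(660,390),interpolation=2); cv2.imwrite("pics/a.png",a)
b=cv2.resize(b,(660,540),interpolation=2); cv2.imwrite("pics/b.png",b)
```

```text
(no output)
```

View pics/a.png

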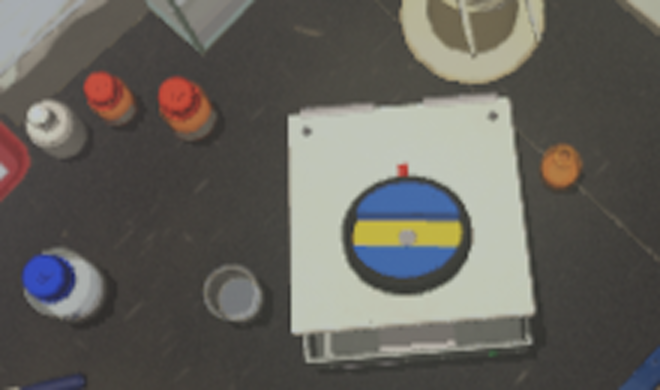

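View pics/b.png

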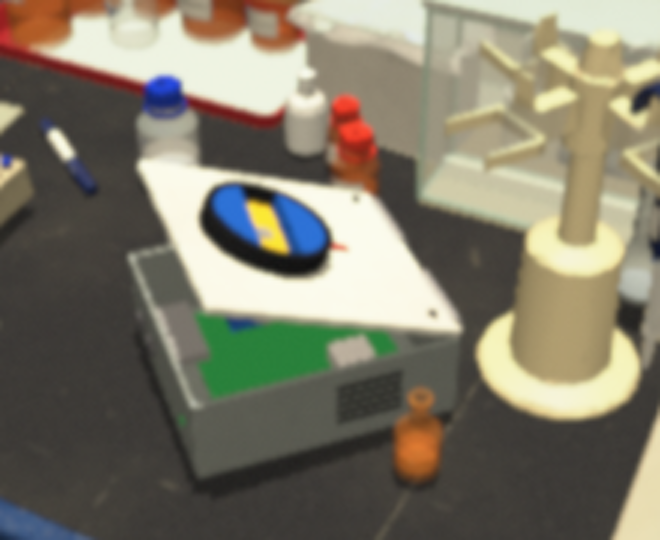

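The top crop shows the tilted panel, with its hinge edge running from about (276,178) to (350,172) in full-image pixels and the disc centred near (315,218). The yellow slot runs almost parallel to the hinge, so the cam is near 0. The side view confirms the panel is open about 0.4 rad, with the tree stand beyond the hinge and the flask and beaker clear of the path. Next I fit the geometry.

```bash
cat >> h.py <<'E'
def hits(p,u,v,n,d):  # pixel rays meet plane n.X=d
    C=np.linalg.inv(p["world_to_cam"])[:3,3]; D=deproj(p,u,v,np.ones(len(u)))-C
    return C+D*((d-C@n)/(D@n))[:,None]
def masks(p):
    hsv=cv2.cvtColor(p["color"],cv2.COLOR_RGB2HSV); h,s,v=cv2.split(hsv)
    return (h>18)&(h<35)&(s>110)&(v>90),(h>100)&(h<125)&(s>90)
def rect(X): 
    r=cv2.minAreaRect((X*1000).astype(np.float32)); return np.round(r[0],1),np.round(r[1],1),round(r[2],1)
def fit(p):
    m=bot.trace(p,"panel_hinge")[0]["pixels"]; v,u=np.nonzero(m)
    hsv=cv2.cvtColor(p["color"],cv2.COLOR_RGB2HSV); wh=(hsv[...,1]<60)&(hsv[...,2]>140)&m
    v,u=np.nonzero(cv2.erode(wh.astype(np.uint8),np.ones((3,3)))); X=deproj(p,u,v)
    w=np.ones(len(X),bool)
    for i in range(8):
        c0=X[w].mean(0); n=np.linalg.svd(X[w]-c0,full_matrices=False)[2][2]; n*=np.sign(n[2]); e=(X-c0)@n; w=abs(e)<max(.002,1.5*np.median(abs(e)))
    d=n@c0; th=np.arccos(n[2])
    box=cv2.boundingRect(m.astype(np.uint8)); 
    # in-plane axes: ey horizontal, ex uphill-reversed (towards hinge)
    ey=np.cross([0,0,1.],n); ey/=np.linalg.norm(ey); ey*=np.sign(ey[1]); ex=np.cross(ey,n)
    out=dict(n=n,d=d,th=th,ex=ex,ey=ey,inl=w.mean())
    v,u=np.nonzero(wh); P=hits(p,u,v,n,d); out["panel"]=rect(np.c_[P@ex,P@ey])
    Y,B=masks(p); v,u=np.nonzero(Y&m); P=hits(p,u,v,n,d+.004); out["slot"]=rect(np.c_[P@ex,P@ey])
    c,s,a=out["slot"]; out["slot_w"]=ex*c[0]/1000+ey*c[1]/1000+n*(d+.004)
    v,u=np.nonzero((Y|B)&m); P=hits(p,u,v,n,d+.013); q=np.c_[P@ex,P@ey]; cc,r=cv2.minEnclosingCircle((q*1000).astype(np.float32)); out["disc"]=(np.round(cc,1),round(r,1)); out["disc_w"]=ex*cc[0]/1000+ey*cc[1]/1000+n*(d+.004)
    c=out["panel"][0]; out["center_w"]=ex*c[0]/1000+ey*c[1]/1000+n*d
    return out
E
python3 - <<'E'
from h import *
np.set_printoptions(precision=4,suppress=True)
for n in ["top","side"]:
    o=fit(bot.camera(n)); print(n); [print("  ",k,v) for k,v in o.items()]
E
```

```text
top
   n [0.3881 0.023  0.9213]
   d 0.3130708047015359
   th 0.3993221341414447
   ex [ 0.9197  0.0546 -0.3888]
   ey [-0.0593  0.9982  0.    ]
   inl 0.7449627380623792
   panel (array([426.5, 230. ]), array([201.1, 179.1]), 0.1)
   slot (array([403. , 230.1]), array([82.4, 18.8]), 84.4)
   slot_w [0.4801 0.259  0.1354]
   disc (array([402. , 229.9]), 43.1)
   disc_w [0.4791 0.2588 0.1358]
   center_w [0.5001 0.2601 0.1226]
side
   n [0.3883 0.0211 0.9213]
   d 0.31277127728575993
   th 0.39938047350627354
   ex [ 0.9199  0.0499 -0.3888]
   ey [-0.0542  0.9985  0.    ]
   inl 0.9674337820234477
   panel (array([425.2, 231.8]), array([205.5, 190.1]), 0.1)
   slot (array([405.2, 246.3]), array([70.6, 19.7]), 81.2)
   slot_w [0.4824 0.2728 0.1343]
   disc (array([401. , 239.9]), 45.8)
   disc_w [0.4789 0.2662 0.1359]
   center_w [0.5001 0.2593 0.1228]
```

>>> {"method": "play_rows", "body": {"targets": [{"grip": 136, "linear": [3.4, -3.0, 0], "delta_rot": [0, 0, 0.04]}, {"grip": 136, "linear": [6.8, -6.1, 0], "delta_rot": [0, 0, 0.08]}, {"grip": 136, "linear": [10.2, -9.1, 0], "delta_rot": [0, 0, 0.12]}, {"grip": 136, "linear": [13.7, -12.2, 0], "delta_rot": [0, 0, 0.16]}, {"grip": 136, "linear": [17.1, -15.2, 0], "delta_rot": [0, 0, 0.2]}, {"grip": 136, "linear": [20.6, -18.3, 0], "delta_rot": [0, 0, 0.24]}, {"grip": 136, "linear": [24, -21.4, 0], "delta_rot": [0, 0, 0.28]}, {"grip": 136, "linear": [27.5, -24.4, 0], "delta_rot": [0, 0, 0.312]}, {"grip": 136, "linear": [30.9, -27.5, -1], "delta_rot": [0, 0, 0.312]}, {"grip": 136, "linear": [30.9, -27.5, -2], "delta_rot": [0, 0, 0.312]}], "force": 40}}

```text
time: 2.3
ee_pos: [0.4507, 0.254, 0.2107]
tcp_rot: [-180.0, 0.0, -177.0]
wrist_force: [-0.1, 0.1, 0.2]
opening: 0.0399
grasp_force: 0.0
```

>>> {"method": "play_rows", "body": {"targets": [{"grip": 136, "linear": [0, 0, -2.5]}, {"grip": 136, "linear": [0, 0, -4.4]}, {"grip": 136, "linear": [-0.4, 0, -5.2]}, {"grip": 136, "linear": [-0.8, -0.05, -6.2]}, {"grip": 136, "linear": [-1.1, -0.05, -7.0]}, {"grip": 136, "linear": [-1.4, -0.1, -7.8]}, {"grip": 136, "linear": [-1.7, -0.1, -8.6]}, {"grip": 136, "linear": [-1.9, -0.1, -9.4]}, {"grip": 136, "linear": [-2.1, -0.1, -10.1]}, {"grip": 136, "linear": [-2.2, -0.1, -10.8]}]}}

```text
validation failed for argument at $.ta...
```

Run:
```python
from h import *
s=bot.get_obs(); print(s["ee_pos"],s["wrist_force"],s["torque"])
```

```text
[0.4507377  0.25395592 0.21074246] [-0.117581    0.10543011  0.21177352] [ 0.00181012 -0.03616079 -0.03402228]
```

>>> {"method": "play_rows", "body": {"targets": [{"grip": 136, "linear": [0, 0, -2.5], "delta_rot": [0, 0, 0]}, {"grip": 136, "linear": [0, 0, -4.4], "delta_rot": [0, 0, 0]}, {"grip": 136, "linear": [-0.4, 0, -5.2], "delta_rot": [0, 0, 0]}, {"grip": 136, "linear": [-0.8, -0.05, -6.2], "delta_rot": [0, 0, 0]}, {"grip": 136, "linear": [-1.1, -0.05, -7.0], "delta_rot": [0, 0, 0]}, {"grip": 136, "linear": [-1.4, -0.1, -7.8], "delta_rot": [0, 0, 0]}, {"grip": 136, "linear": [-1.7, -0.1, -8.6], "delta_rot": [0, 0, 0]}, {"grip": 136, "linear": [-1.9, -0.1, -9.4], "delta_rot": [0, 0, 0]}, {"grip": 136, "linear": [-2.1, -0.1, -10.1], "delta_rot": [0, 0, 0]}, {"grip": 136, "linear": [-2.2, -0.1, -10.8], "delta_rot": [0, 0, 0]}]}}

```text
time: 3.3
ee_pos: [0.4255, 0.2562, 0.1028]
tcp_rot: [-180.0, 0.0, -176.7]
wrist_force: [-0.8, -1.6, 2.3]
opening: 0.04
grasp_force: 1.0
```

>>> {"method": "play_rows", "body": {"targets": [{"grip": 136, "linear": [0, 0, -0.2], "delta_rot": [0, 0, 0]}, {"grip": 136, "linear": [0, 0, -0.4], "delta_rot": [0, 0, 0]}, {"grip": 136, "linear": [0, 0, -0.6], "delta_rot": [0, 0, 0]}, {"grip": 136, "linear": [0, 0, -0.6], "delta_rot": [0, 0, 0]}]}}

```text
time: 3.7
ee_pos: [0.4255, 0.2563, 0.0993]
tcp_rot: [180.0, 0.0, -176.7]
wrist_force: [-8.6, -3.1, 17.5]
opening: 0.0399
grasp_force: 8.7
```

>>> {"method": "play_rows", "body": {"targets": [{"grip": 136, "linear": [0, 0, -0.2], "delta_rot": [0, 0, 0]}, {"grip": 136, "linear": [0, 0, -0.3], "delta_rot": [0, 0, 0]}, {"grip": 136, "linear": [0, 0, -0.3], "delta_rot": [0, 0, 0]}]}}

```text
time: 4.0
ee_pos: [0.4256, 0.2564, 0.099]
tcp_rot: [179.9, 0.2, -176.7]
wrist_force: [-15.4, -8.1, 38.7]
opening: 0.0397
grasp_force: 19.2
```

Run:
```python
from h import *
np.set_printoptions(precision=4,suppress=True)
p=bot.camera("side"); o=fit(p); [print("  ",k,v) for k,v in o.items()]
s=bot.get_obs(); print(s["ee_pos"],s["wrist_force"])
```

```text
n [ 0.0009 -0.0013  1.    ]
   d 0.08337202361940108
   th 0.0015759485012878103
   ex [ 0.5761 -0.8174 -0.0016]
   ey [ 0.8174  0.5761 -0.    ]
   inl 0.9181166837256909
   panel (array([ 71.9, 552. ]), array([202.4, 186.1]), 58.4)
   slot (array([ 48., 535.]), array([27.9, 77. ]), 51.6)
   slot_w [0.465  0.2689 0.0873]
   disc (array([ 52.6, 532.2]), 44.9)
   disc_w [0.4654 0.2635 0.0873]
   center_w [0.4927 0.2591 0.0833]
[0.4256 0.2564 0.099 ] [-16.9239  -7.3709  38.785 ]
```

>>> {"method": "play_rows", "body": {"targets": [{"grip": 136, "linear": [0, 0, 1.0], "delta_rot": [0, 0, 0]}, {"grip": 136, "linear": [0, 0, 3.5], "delta_rot": [0, 0, 0]}, {"grip": 136, "linear": [-3, 0, 7.5], "delta_rot": [0, 0, 0]}, {"grip": 136, "linear": [-7, 0, 9], "delta_rot": [0, 0, 0]}, {"grip": 136, "linear": [-7, 0, 9], "delta_rot": [0, 0, 0]}]}}

```text
time: 4.6
ee_pos: [0.354, 0.2568, 0.1876]
tcp_rot: [179.8, 0.2, -176.6]
wrist_force: [0.5, 0.4, -0.8]
opening: 0.0395
grasp_force: 0.0
```

Run:
```python
from h import *
np.set_printoptions(precision=4,suppress=True)
for n in ["wrist","top","side"]:
    p=bot.camera(n); save(p,n+"1")
    Y,B=masks(p); m=np.zeros((400,640),bool)
    t=bot.trace(p,"collar_top"); b=bot.search_frame(p,"panel_hinge")
    if b: l,t0,r,bt=[int(max(0,x)) for x in b[0]["box"]]; m[t0:bt,l:r]=True
    ez=np.array([0,0,1.])
    for M,z,nm in [(Y&m,.087,"slot"),((Y|B)&m,.100,"disc")]:
        k,l,st,_=cv2.connectedComponentsWithStats(M.astype(np.uint8)); 
        if k<2: continue
        M=l==1+np.argmax(st[1:,4]); v,u=np.nonzero(M); P=hits(p,u,v,ez,z)
        c,r=cv2.minEnclosingCircle((P[:,:2]*1000).astype(np.float32))
        print(n,nm,len(u),"rect",rect(P[:,:2]),"circ",np.round(c,1),round(r,1),"zmed",np.median(deproj(p,u,v)[:,2]))
    for t in ["slot_floor","collar_top","panel_hinge"]:
        for d in bot.pinpoint(p,t)[:1]: print(t,d["conf"],deproj(p,*d["pixel"]))
    try:
        o=fit(p); print(o["th"],o["d"],o["panel"],o["center_w"],o["ex"])
    except Exception as e: print(e)
s=bot.get_obs(); print(s["ee_pos"],s["wrist_force"],s["time"])
```

```text
wrist slot 1438 rect (array([466.5, 259.1]), array([82.7, 20.8]), 87.2) circ [466.4 258.8] 41.7 zmed 0.08660064809600097
wrist disc 4043 rect (array([449.4, 258.7]), array([80.4, 60.9]), 88.8) circ [460.7 258.1] 42.9 zmed 0.09809729667699657
slot_floor 0.78 [0.4596 0.2589 0.0872]
collar_top 0.57 [0.4742 0.2572 0.086 ]
panel_hinge 0.41 [ 0.5898 -0.0638 -0.0009]
0.005385008823781382 0.08026691341719952 (array([444.6, 247.7]), array([ 99.6, 179.4]), 2.1) [0.4389 0.2569 0.0827] [0.9998 0.0208 0.0054]
slot_floor 0.17 [0.3686 0.3067 0.6481]
panel_hinge 0.58 [ 0.62    0.2762 -0.0023]
0.009180768299878163 0.07793121532678624 (array([566.7, 136.8]), array([182.4, 142.4]), 78.6) [0.5204 0.2612 0.0831] [0.9741 0.2261 0.0092]
side slot 241 rect (array([465.7, 269.2]), array([77.1, 26.6]), 86.7) circ [467.5 269.1] 38.6 zmed 0.08768067576178562
side disc 738 rect (array([462.4, 259.6]), array([83.2, 87.4]), 73.6) circ [462.8 259.4] 45.3 zmed 0.09979876128349818
slot_floor 0.9 [0.458  0.2625 0.0887]
collar_top 0.74 [0.4668 0.2796 0.0867]
panel_hinge 0.95 [0.5876 0.2594 0.0819]
0.0010262763004437237 0.08389804827021136 (array([ 544. , -114.3]), array([188.1, 200.3]), 53.5) [0.4915 0.2598 0.0833] [ 0.7692  0.639  -0.001 ]
[0.3556 0.2562 0.1843] [-0.3987 -0.8095 -0.4712] 5.65
```

View pics/wrist1.png

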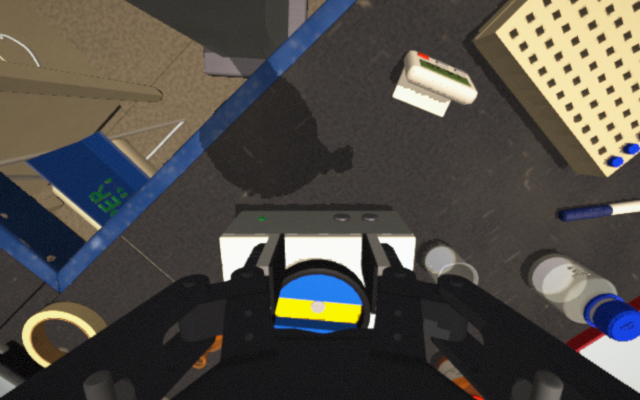

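The panel is shut (0.001 rad). The wrist view shows the slot clear at around (317,308), and the cam reads about 6° clockwise. Next I align the fingers with the slot and go in.

>>> {"method": "play_rows", "body": {"targets": [{"grip": 136, "linear": [4, 0, 0], "delta_rot": [0, 0, -0.05]}, {"grip": 136, "linear": [8, 0.2, -2], "delta_rot": [0, 0, -0.106]}, {"grip": 136, "linear": [10.5, 0.2, -5], "delta_rot": [0, 0, -0.106]}, {"grip": 136, "linear": [10.5, 0.2, -7], "delta_rot": [0, 0, -0.106]}, {"grip": 136, "linear": [10.5, 0.2, -7.5], "delta_rot": [0, 0, -0.106]}, {"grip": 136, "linear": [10.5, 0.2, -7.5], "delta_rot": [0, 0, -0.106]}]}}

```text
time: 6.25
ee_pos: [0.4601, 0.258, 0.1089]
tcp_rot: [-180.0, -0.1, 177.2]
wrist_force: [-0.6, -0.7, 1.1]
opening: 0.0398
grasp_force: 0.0
```

Run:
```python
from h import *
s=bot.get_obs(); print(s["ee_pos"],s["tcp_rot"],s["wrist_force"],s["q"])
p=bot.camera("side"); cv2.imwrite("pics/s2.png",cv2.resize(p["color"][150:270,240:400,::-1],(640,480),interpolation=2))
```

```text
[0.46006388 0.25802694 0.10889673] [-1.79956507e+02 -7.27144155e-02  1.77208128e+02] [-0.57260491 -0.69005565  1.10678381] [ 2.92849469e+01  1.32899986e+00 -7.26059910e+00  8.14951117e+01
  1.76241254e-03  3.20767895e+01]
```

View pics/s2.png

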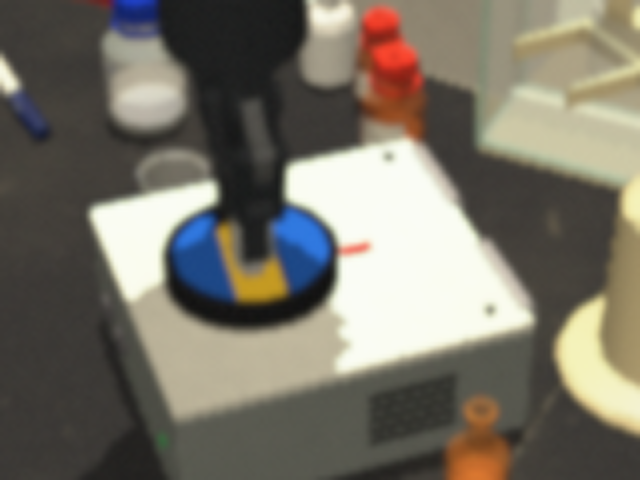

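The fingers hang centred over the yellow slot, near crop pixel (250,265). Now I lower them in.

>>> {"method": "play_rows", "body": {"targets": [{"grip": 136, "linear": [0, 0, -0.6], "delta_rot": [0, 0, 0]}, {"grip": 136, "linear": [0, 0, -1.2], "delta_rot": [0, 0, 0]}, {"grip": 136, "linear": [0, 0, -1.7], "delta_rot": [0, 0, 0]}, {"grip": 136, "linear": [0, 0, -1.8], "delta_rot": [0, 0, 0]}, {"grip": 136, "linear": [0, 0, -1.8], "delta_rot": [0, 0, 0]}]}}

```text
time: 6.8
ee_pos: [0.4605, 0.2582, 0.0911]
tcp_rot: [-180.0, -0.0, 177.2]
wrist_force: [-0.7, -0.6, -0.1]
opening: 0.04
grasp_force: 0.0
```

>>> {"method": "play_rows", "body": {"targets": [{"grip": 136, "linear": [0, 0, 0], "delta_rot": [0, 0, -0.1]}, {"grip": 136, "linear": [0, 0, 0], "delta_rot": [0, 0, -0.2]}, {"grip": 136, "linear": [0, 0, 0], "delta_rot": [0, 0, -0.3]}, {"grip": 136, "linear": [0, 0, 0], "delta_rot": [0, 0, -0.4]}, {"grip": 136, "linear": [0, 0, 0], "delta_rot": [0, 0, -0.5]}, {"grip": 136, "linear": [0, 0, 0], "delta_rot": [0, 0, -0.6]}, {"grip": 136, "linear": [0, 0, 0], "delta_rot": [0, 0, -0.7]}, {"grip": 136, "linear": [0, 0, 0], "delta_rot": [0, 0, -0.8]}]}}

```text
time: 7.6
ee_pos: [0.4615, 0.2577, 0.0915]
tcp_rot: [180.0, 0.1, 131.1]
wrist_force: [4.1, -3.6, -0.9]
opening: 0.0401
grasp_force: 2.8
```

Run:
```python
from h import *
s=bot.get_obs(); print(s["ee_pos"],s["tcp_rot"],s["wrist_force"],s["torque"])
p=bot.camera("side"); cv2.imwrite("pics/s3.png",cv2.resize(p["color"][150:270,240:400,::-1],(640,480),interpolation=2))
```

```text
[0.46150784 0.25772565 0.09152551] [1.79962273e+02 1.19012076e-01 1.31101420e+02] [ 4.08756188 -3.64579256 -0.87603161] [-0.69761486 -0.96171653  0.14553332]
```

View pics/s3.png

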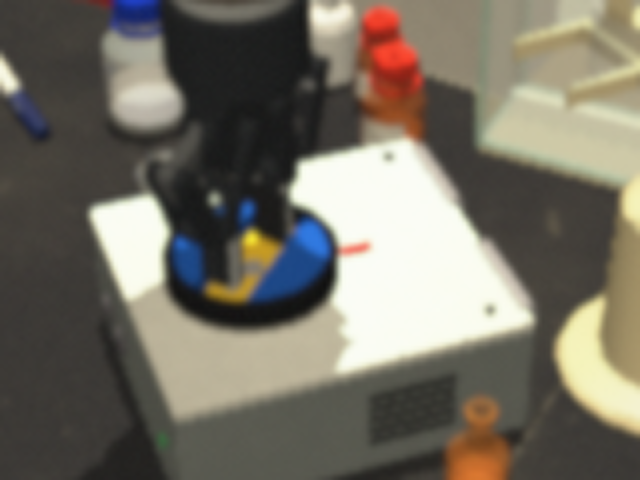

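>>> {"method": "play_rows", "body": {"targets": [{"grip": 136, "linear": [0, 0, 0], "delta_rot": [0, 0, -0.1]}, {"grip": 136, "linear": [0, 0, 0], "delta_rot": [0, 0, -0.2]}, {"grip": 136, "linear": [0, 0, 0], "delta_rot": [0, 0, -0.3]}, {"grip": 136, "linear": [0, 0, 0], "delta_rot": [0, 0, -0.4]}, {"grip": 136, "linear": [0, 0, 0], "delta_rot": [0, 0, -0.5]}, {"grip": 136, "linear": [0, 0, 0], "delta_rot": [0, 0, -0.6]}, {"grip": 136, "linear": [0, 0, 0], "delta_rot": [0, 0, -0.68]}, {"grip": 136, "linear": [0, 0, 0], "delta_rot": [0, 0, -0.76]}, {"grip": 136, "linear": [0, 0, 0], "delta_rot": [0, 0, -0.76]}]}}

```text
time: 8.55
ee_pos: [0.461, 0.2582, 0.0915]
tcp_rot: [179.9, 0.0, 87.7]
wrist_force: [1.7, -0.7, 0.9]
opening: 0.0397
grasp_force: 0.6
```

Run:
```python
from h import *
s=bot.get_obs(); print(s["ee_pos"],s["tcp_rot"],s["wrist_force"],s["torque"])
```

```text
[0.46104839 0.25819462 0.09153064] [1.79948106e+02 1.65795453e-03 8.77484923e+01] [ 1.65791917 -0.69538242  0.93455804] [-0.12409952 -0.19802399  0.02786574]
```

>>> {"method": "play_rows", "body": {"targets": [{"grip": 136, "linear": [0, 0, 0], "delta_rot": [0, 0, -0.03]}, {"grip": 136, "linear": [0, 0, 0], "delta_rot": [0, 0, -0.06]}, {"grip": 136, "linear": [0, 0, 0], "delta_rot": [0, 0, -0.06]}]}}

```text
time: 8.85
ee_pos: [0.4608, 0.2582, 0.0915]
tcp_rot: [180.0, -0.0, 84.3]
wrist_force: [2.4, -1.7, 0.1]
opening: 0.0397
grasp_force: 1.6
```

Run:
```python
from h import *
s=bot.get_obs(); print(s["ee_pos"],s["tcp_rot"],s["wrist_force"],s["torque"])
```

```text
[0.46081974 0.25824314 0.09145453] [ 1.79972230e+02 -3.25651373e-03  8.43418644e+01] [ 2.4415368  -1.7206937   0.05240002] [-0.22385964 -0.49660955  0.1214881 ]
```

>>> {"method": "play_rows", "body": {"targets": [{"grip": 136, "linear": [0, 0, 0], "delta_rot": [0, 0, -0.04]}, {"grip": 136, "linear": [0, 0, 0], "delta_rot": [0, 0, -0.08]}, {"grip": 136, "linear": [0, 0, 0], "delta_rot": [0, 0, -0.08]}]}}

```text
time: 9.15
ee_pos: [0.4609, 0.2583, 0.0915]
tcp_rot: [180.0, 0.0, 79.9]
wrist_force: [3.3, -1.8, 0.6]
opening: 0.0401
grasp_force: 25.3
```

Run:
```python
from h import *
s=bot.get_obs(); print(s["ee_pos"],s["tcp_rot"],s["wrist_force"],s["torque"])
```

```text
[0.46086412 0.25826753 0.09150415] [1.79952092e+02 5.61808674e-03 7.99061029e+01] [ 3.27729653 -1.79065242  0.61280288] [-0.47931795 -0.83215644  1.56961799]
```

>>> {"method": "play_rows", "body": {"targets": [{"grip": 136, "linear": [0, 0, 0], "delta_rot": [0, 0, 0.06]}, {"grip": 136, "linear": [0, 0, 0], "delta_rot": [0, 0, 0.12]}, {"grip": 136, "linear": [0, 0, 0], "delta_rot": [0, 0, 0.15]}, {"grip": 136, "linear": [0, 0, 1.5], "delta_rot": [0, 0, 0.15]}, {"grip": 136, "linear": [0, 0, 4], "delta_rot": [0, 0, 0.15]}, {"grip": 136, "linear": [-3, 0, 8], "delta_rot": [0, 0, 0.15]}, {"grip": 136, "linear": [-7, 0, 11], "delta_rot": [0, 0, 0.15]}, {"grip": 136, "linear": [-11, 0, 13], "delta_rot": [0, 0, 0.15]}, {"grip": 136, "linear": [-14, 0, 13], "delta_rot": [0, 0, 0.15]}, {"grip": 136, "linear": [-14, 0, 13], "delta_rot": [0, 0, 0.15]}]}}

```text
time: 10.15
ee_pos: [0.3183, 0.2584, 0.224]
tcp_rot: [179.9, -0.2, 88.5]
wrist_force: [1.2, 0.3, 0.5]
opening: 0.0395
grasp_force: 0.0
```

Run:
```python
from h import *
for n in ["side","top","wrist"]:
    p=bot.camera(n)
    if n=="side": cv2.imwrite("pics/s4.png",cv2.resize(p["color"][130:300,220:420,::-1],(600,510),interpolation=2)); o=fit(p); print(o["th"],o["center_w"])
    if n=="wrist": save(p,"w4")
    Y,B=masks(p); b=bot.search_frame(p,"collar_top")
    if not b: print(n,"none"); continue
    m=np.zeros((400,640),bool); l,t0,r,bt=[int(max(0,x)) for x in b[0]["box"]]; m[t0:bt,l:r]=True
    v,u=np.nonzero(Y&m)
    if len(u)<20: continue
    P=hits(p,u,v,np.array([0,0,1.]),.087); print(n,b[0]["conf"],len(u),rect(P[:,:2]))
s=bot.get_obs(); print(s["ee_pos"],s["wrist_force"],s["time"])
```

```text
0.00195707414687681 [0.4916508  0.25870197 0.08334251]
side 0.67 142 (array([464. , 270.6]), array([82.9, 17.1]), 6.5)
top 0.94 168 (array([483.9, 258.9]), array([44.6, 27.1]), 3.2)
wrist 0.85 2111 (array([518.7, 247.6]), array([ 42. , 190.7]), 80.9)
[0.32116411 0.25812176 0.22091416] [0.84683942 0.98582898 0.6037038 ] 10.5
```

View pics/s4.png

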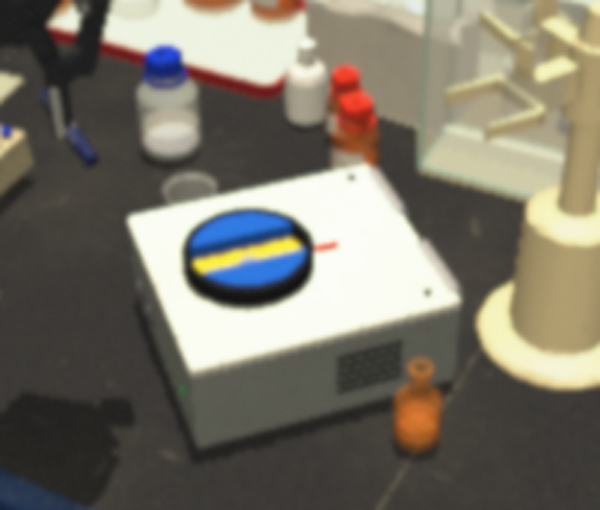

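View pics/w4.png

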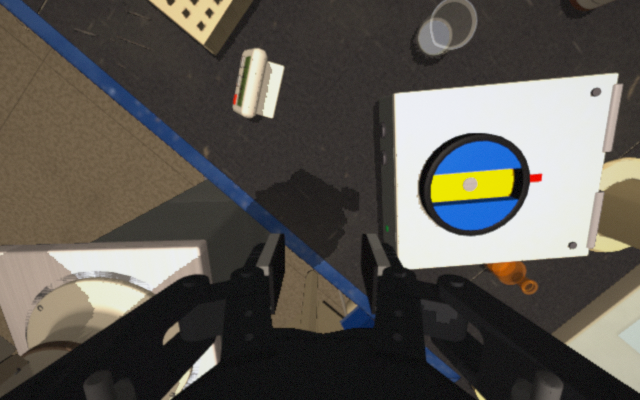

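The slot points at the red mark. Its measured yaw of 3.2° matches the box's 3.3°, the cover is flat, the bystanders I can see stand where they were, and the hand is clear.

```bash
python3 -c "
from workcell import bot
print(bot.job_done())"
```

```text
the job is handed in; nothing more can be done
None
```

I pressed the panel shut, then turned the fastener clockwise to its stop so the panel is locked, and handed the job in at about 10.5 s with the hand clear.

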